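# Continue a small clutch pack on its splined hub

## Task

Continue the clutch pack on the bench jig, where one smooth separator plate is already on the splined hub. Put the toothed clutch disc on next, its tab pointing opposite to the tab of the plate already there, then the loose smooth separator plate on top of the disc, its tab opposite to the disc's. Both must lie flat and all the way down on the hub.

Things in the scene. Friction and masses are not known exactly. Their poses are not given: they have to be found in the camera images.
- hub: Fixed jig: aluminium base 130 x 100 x 10 mm, 72 mm boss to z 20; on it a fixed smooth plate (like the separator), z 20 to 34, tab along +x. Steel post: 20 mm dia core, two splines 8 wide reaching 18 mm along +x and -x; full to z 75, tapers to a tip at 90. A plate fits with 4 mm play, its x along hub +x or -x within 13 deg; undersides seat at z 34, then 50. Origin: on axis, at bench level.
- hub_tab (a point): Point on top of the tab of the smooth plate already on the hub, 55 mm from the hub's axis along hub +x, 34 mm above the bench.
- disc: Loose toothed clutch disc, black plastic, flat on the bench, 16 mm thick, about 90 g; square teeth 6 wide, 6 long along its round ends. 76 mm round with two flat sides 52 mm apart (at y = +-26, 50 long: grip here) and one tab 24 wide along +x to 66 mm from centre. Opening: 28 mm square plus 16 mm wide slots along x to +-25. Origin: centre of underside; z up. 
- separator: Loose smooth separator plate, black plastic, flat on the bench, 14 mm thick, about 70 g; no teeth. (A like plate with a closed middle is a cover, not wanted.) 76 mm round with two flat sides 52 mm apart (at y = +-26, 50 long: grip here) and one tab 24 wide along +x to 66 mm from centre. Opening: 28 mm square plus 16 mm wide slots along x to +-25. Origin: centre of underside; z up. 
There are look-alikes about, which are no part of the job. What is shaped like the disc but orange or white is not meant.

How it is judged:
By the outcome, as a careful person would: the job done as asked, in the order asked, and still so for the second after the job is handed in, with the robot touching nothing.
It also fails if it takes over 61 s, if anything falls off the work surface, if the arm or the gripper's body presses on something with over 40 N, if the wrist force passes 120 N, or if a joint passes its speed limit or range.

## Robot

A 6-joint arm with a two-finger parallel gripper is mounted at the origin on the work surface. World frame = base frame: x ahead of the robot, y to its left, z up, the work surface at z = 0. Lengths are in m, angles in degrees, forces in N, time in s.
With the tool pointing down it reaches from about 0.3 to 0.775 m from the base axis. Payload 14.6 kg.
Tool frame: the origin (TCP) lies on the front face of the gripper's body, between the roots of the fingers; the fingertips stand 73 mm ahead of it and the grasp point (between the pads) lies 54 mm ahead of it; z points along the fingers, y is the line along which they close (so a half turn about z gives the same grasp; the last joint's range is limited). The gripper opens to 85 mm and grips with 20 to 120 N. Pads are 22 mm wide; open, the fingers measure 114 mm over their backs; the gripper's body (76 mm by 85 mm) begins 54 mm behind the grasp point. The pads swing forward as they close: fully open they stand 13 mm farther back than shut.
Start: joints at [72.674, 17.183, 87.147, -0, 75.671, -3.816], TCP at [0.128, 0.535, 0.304] pointing down, gripper open.
Joint ranges: [-173.82, 173.82], [-45.26, 126.66], [13.44, 144.39], [-59.66, 239.66], [0, 175.72], [-146.38, 146.38]. Speed limits (degrees/s): [127.2, 127.2, 147.25, 180, 180, 180].

## Interface

Orientations are given as a 3x3 rotation matrix whose columns are the frame's x, y, z axes.
In Python, from bench import robot gives the robot as it stands. The module is installed in compiled form; this text tells all that it offers.
- The arm moves only by the tool carry_out, never from a script. Its argument "increments" is a list of rows, each a list of 4 numbers: the shift along the tool's x, y, z scaled (see below), then the turn about the tool's z scaled (see below). A call has exactly 8 rows; each row shifts and turns the commanded pose from where the row before left it, along the tool's axes as they then stand; what a row does not reach is not made up. The controller multiplies each number of a shift by 0.04 m and each number of a turn by 4 degrees. A row lasts 1/12 s, in which the tool goes at most 41.7 mm and 7.16 degrees, less where a joint would pass 70% of its speed; a pose out of reach is approached as far as the arm can. A call with a number of a shift or a turn outside -1 to 1 is refused whole. A call with a gripper value outside its range is refused whole. "grip" is the opening, from -1 (shut) to 1 (fully open), set as the call begins (left out, the last holds). The fingers move at their own pace and stop on an object; "force" is the grip in N (left out, the last holds). Time passes only in rows, so rows that do not move let the fingers close, or fill a call up. It gives the time, the measured TCP pose, the force, the opening and the grip force at its end, in the units of the state.
- robot.sense(): the state, without advancing time (a new reading comes with each control period).
- robot.get_image(name): name is "side" or "top" or "wrist"; returns a dict with "color" (400x640x3 uint8, blue, green, red), "fx", "fy", "cx", "cy" (pixels), "rvec" (rotation vector, rad) and "tvec" (3), from world to camera coordinates, as OpenCV has them. Camera axes: x right, y down, z forward; pixel columns grow to the right and rows downward; lengths in m; the calibration is good to about 2 mm. The wrist camera is an equidistant fisheye: a pixel r from the principal point sees the ray r / f radians off the axis. A picture is of the moment at which its call begins. There is no depth.
- robot.close_job(): hands the job in; it is judged then, once.
The state is a dict: "time": time; "joint_positions": joint angles; "joint_vel": joint speeds; "joint_torque": joint torques, N m; "ee_pos": TCP position; "tcp_rot": TCP orientation; "contact_force": force on the tool from outside, world axes, zero at the start; "torque": the same for the moment, N m; "gripper_width": opening from 0.0 (shut) to 1.0 (fully open); "finger_force": force on a finger pad.
Only numpy, scipy, OpenCV 4.12 (cv2) and the standard library are available. Lean on these libraries where they do the work, as an engineer would, in place of code of your own. Each camera call takes 0.05 s, during which the arm holds its last target. There are 200 camera calls.

## Working session

There is one attempt and no reset: what is moved stays moved. The work goes in short steps, Python scripts to look and compute and a tool call to move; the robot and the scene stay as the last step left them, time stands still between calls to the robot, and variables do not carry over. Pictures are saved under pics/ and viewed, at most 11 in all, crops included, and the job is handed in when it is done.

Besides the shell and the picture viewer there is one more tool, called after "Call:" as name(argument=value, ...), one argument or row to a line, values as JSON. carry_out: Moves the arm, as the interface text tells. Shifts and turns lie within -1 to 1; 1 stands for 0.04 m of shift or 4 degrees of turn. Its arguments: {"type":"object","properties":{"increments":{"type":"array"},"grip":{"type":"number"},"force":{"type":"number"}},"required":["increments"]}

```bash
mkdir -p pics
cat > h.py <<'E'
import numpy as np, cv2
from bench import robot
def ray(im,u,v,fish=False):
    R,_=cv2.Rodrigues(np.array(im["rvec"],float)); t=np.array(im["tvec"],float).ravel()
    x=(u-im["cx"])/im["fx"]; y=(v-im["cy"])/im["fy"]
    if fish:
        r=np.hypot(x,y); s=np.sin(r)/max(r,1e-9); d=np.array([x*s,y*s,np.cos(r)])
    else: d=np.array([x,y,1.])
    return -R.T@t, R.T@d
def atz(im,u,v,z,fish=False):
    c,d=ray(im,u,v,fish); return c+d*(z-c[2])/d[2]
def proj(im,P):
    R,_=cv2.Rodrigues(np.array(im["rvec"],float)); p=R@np.array(P,float)+np.array(im["tvec"],float).ravel()
    return im["fx"]*p[0]/p[2]+im["cx"], im["fy"]*p[1]/p[2]+im["cy"]
E
python3 - <<'E'
from h import *
import pickle
for n in("top","side"):
    im=robot.get_image(n); pickle.dump(im,open(n+".pkl","wb")); cv2.imwrite(f"pics/{n}0.png",im["color"])
    print(n,im["fx"],im["cx"],im["cy"],ray(im,320,200))
s=robot.sense();print(s["time"],s["ee_pos"],s["tcp_rot"],s["gripper_width"])
E
```

```text
top 365.1921518911942 320.9012761030555 203.1977331206437 (array([ 0.34336445, -0.05020485,  0.79651943]), array([ 0.21139478,  0.00567536, -0.97742662]))
side 490.97943607336833 317.93603622318966 202.09453487840594 (array([ 0.091358  , -0.70193112,  0.78439668]), array([ 0.41210158,  0.60728707, -0.67927209]))
0.1 [0.12844875 0.5346509  0.30338178] [[-9.72321521e-01  2.33646653e-01 -3.17434758e-04]
 [ 2.33646857e-01  9.72321016e-01 -9.94376534e-04]
 [ 7.63157374e-05 -1.04102134e-03 -9.99999455e-01]] 1.001655414040631
```

View pics/top0.png

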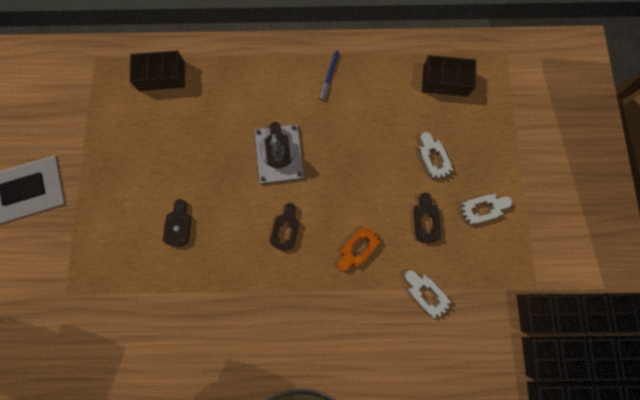

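View pics/side0.png

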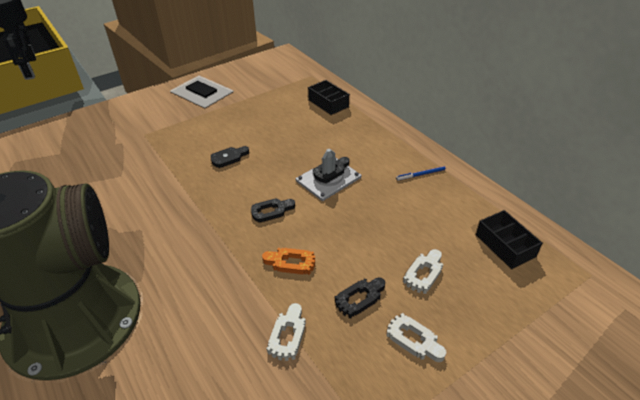

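Top view: dark pieces at (427,219), (285,228) and (177,223), and the hub at (278,150) with its tab up at (275,128). (427,219) is black with teeth, so it should be the disc. (285,228) is black, smooth and open, so the separator. (177,223) has a closed middle, so it is the cover. The orange and white pieces are decoys. I'll confirm this in one enlarged crop.

Run:
```python
from h import *
import pickle
t=pickle.load(open("top.pkl","rb"));s=pickle.load(open("side.pkl","rb"))
T=[t["color"][r-32:r+32,c-32:c+32] for c,r in((427,219),(285,228),(177,223),(278,152))]
S=[s["color"][r-32:r+32,c-32:c+32] for c,r in((360,298),(272,210),(230,156),(328,176))]
m=np.vstack([np.hstack(T),np.hstack(S)])
m=cv2.resize(m,(800,400),interpolation=cv2.INTER_CUBIC)
cv2.imwrite("pics/crop1.png",np.clip(m*1.6,0,255).astype(np.uint8))
for n,u,v,z in(("disc",427,219,.016),("disctab",424,200,.016),("sep",285,230,.014),("septab",291,210,.014),("hubtab",275,126,.034),("tip",277,140,.09)):print(n,atz(t,u,v,z).round(3))
```

```text
disc [ 0.467 -0.276  0.016]
disctab [ 0.509 -0.273  0.016]
sep [0.448 0.031 0.014]
septab [0.491 0.018 0.014]
hubtab [0.679 0.052 0.034]
tip [0.623 0.04  0.09 ]
```

View pics/crop1.png

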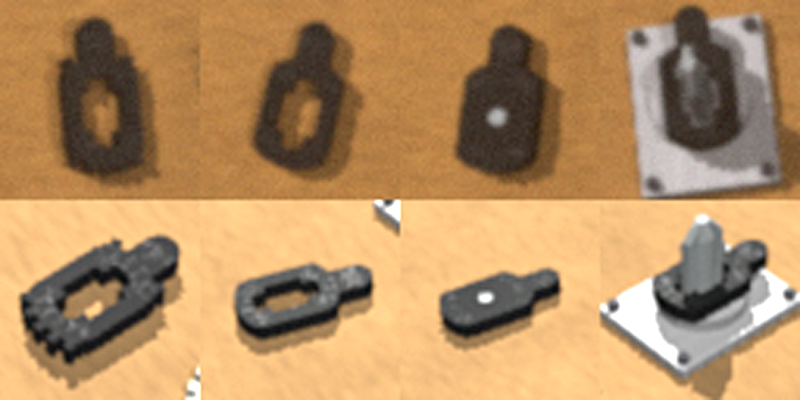

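The crop confirms it: column 1 is the toothed black disc, column 2 the open smooth separator, column 3 the closed cover, column 4 the hub with its tab away from the robot. Next I move over the separator and hub for a closer look.

Call:
carry_out(
  increments=[
    [-0.79,-0.6,0,0],
    [-0.79,-0.6,0,0],
    [-0.79,-0.6,0,0],
    [-0.79,-0.6,0,0],
    [-0.79,-0.6,0,0],
    [-0.79,-0.6,0,0],
    [-0.79,-0.6,0,0],
    [-0.79,-0.6,0,0],
  ],
  grip=1,
)

```text
time: 0.77
ee_pos: [0.3301, 0.2873, 0.3038]
tcp_rot: [[-0.972, 0.233, -0.0], [0.233, 0.972, -0.0], [0.0, -0.0, -1.0]]
contact_force: [0.2, -0.4, 0.3]
gripper_width: 1.001
finger_force: 0.0
```

Call:
carry_out(
  increments=[
    [-0.79,-0.6,0,0],
    [-0.79,-0.6,0,0],
    [-0.79,-0.6,0,0],
    [-0.79,-0.6,0,0],
    [-0.79,-0.6,0,0],
    [-0.79,-0.6,0,0],
    [-0.79,-0.6,0,0],
    [-0.3,-0.2,0,0],
  ],
)

```text
time: 1.43
ee_pos: [0.517, 0.0598, 0.3034]
tcp_rot: [[-0.972, 0.236, -0.0], [0.236, 0.972, -0.001], [0.0, -0.001, -1.0]]
contact_force: [-0.2, 0.0, 0.2]
gripper_width: 0.997
finger_force: 0.0
```

Run:
```python
from h import *
import pickle
im=robot.get_image("wrist"); pickle.dump(im,open("w1.pkl","wb")); cv2.imwrite("pics/w1.png",im["color"])
s=robot.sense();print(s["time"],s["ee_pos"],s["tcp_rot"].round(3) if hasattr(s["tcp_rot"],'round') else s["tcp_rot"],s["joint_positions"],im["fx"],ray(im,im["cx"],im["cy"],True))
```

```text
1.4833 [0.51729   0.0597528 0.3031483] [[-0.971  0.237 -0.001]
 [ 0.237  0.971 -0.001]
 [ 0.001 -0.001 -1.   ]] [ 2.57013064e+00  1.34997435e+01  9.19089308e+01 -3.57933201e-02
  7.46326084e+01 -7.37083269e+01] 309.70691628693146 (array([0.43920298, 0.07821704, 0.37300798]), array([ 0.30064301, -0.07298019, -0.95094041]))
```

View pics/w1.png

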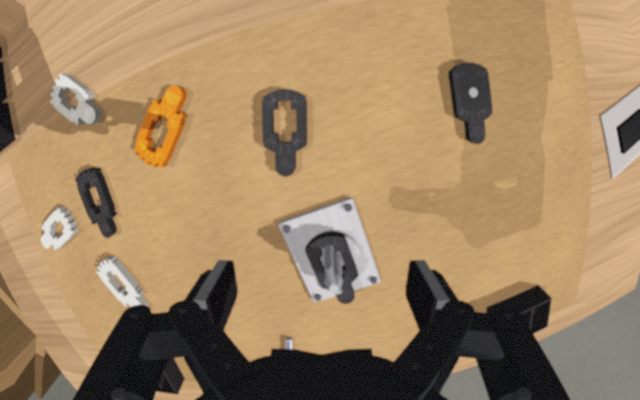

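The wrist view shows the separator at (285,122) with its tab at (285,165), the hub at (332,255) with its tab at (345,290), the disc at (93,195) with its tab at (108,230), and the cover at (471,90). I'll fit poses with the models.

```bash
cat > fit.py <<'E'
from h import *
from scipy.optimize import minimize
def projn(im,P,fish):
    K=np.array([[im["fx"],0,im["cx"]],[0,im["fy"],im["cy"]],[0,0,1.]]);rv=np.array(im["rvec"],float).reshape(3,1);tv=np.array(im["tvec"],float).reshape(3,1)
    P=np.asarray(P,float).reshape(-1,1,3)
    f=cv2.fisheye.projectPoints(P,rv,tv,K,np.zeros(4)) if fish else cv2.projectPoints(P,rv,tv,K,None)
    return f[0].reshape(-1,2)
def arc(r,a,b,n=15,c=(0,0)):
    t=np.radians(np.linspace(a,b,n));return np.c_[c[0]+r*np.cos(t),c[1]+r*np.sin(t)]
a=np.degrees(np.arcsin(26/38));b=np.degrees(np.arcsin(12/38))
OUT=np.vstack([arc(38,b,a),arc(38,180-a,180+a,30),arc(38,-a,-b),arc(12,-90,90,15,(54,0))])/1000
HOLE=np.array([(25,8),(14,8),(14,14),(-14,14),(-14,8),(-25,8),(-25,-8),(-14,-8),(-14,-14),(14,-14),(14,-8),(25,-8)])/1000
def render(im,p,h,fish,z0=0,S=4):
    H,W=im["color"].shape[:2];c,s=np.cos(p[2]),np.sin(p[2]);R=np.array([[c,-s],[s,c]]);tot=np.zeros((H*2,W*2),np.uint8)
    for z in np.linspace(z0,z0+h,5):
        m=np.zeros_like(tot)
        for poly,v in((OUT,1),(HOLE,0)):
            w=np.c_[poly@R.T+p[:2],np.full(len(poly),z)]
            q=projn(im,w,fish)*2+.5
            cv2.fillPoly(m,[np.round(q*16).astype(np.int32)],v,shift=4)
        tot|=m
    return tot
def dark(im,th=75):
    g=cv2.resize(im["color"],None,fx=2,fy=2,interpolation=cv2.INTER_LINEAR)
    return (g.max(2)<th).astype(np.uint8)
def fit(ims,p0,h,z0=0,th=75):
    Ms=[]
    for im,f in ims:
        q=projn(im,[[p0[0],p0[1],z0+h]],f)[0]*2
        r=projn(im,[[p0[0]+.09,p0[1],z0]],f)[0]*2
        w=np.zeros((800,1280),np.uint8);cv2.circle(w,tuple(int(v) for v in q),int(np.hypot(*(r-q))),1,-1)
        Ms.append(dark(im,th)&w)
    def cost(v):
        p=[p0[0]+v[0]/1000,p0[1]+v[1]/1000,p0[2]+v[2]/50];s=0
        for (im,f),M in zip(ims,Ms):
            m=render(im,p,h,f,z0);s+=1-(m&M).sum()/max(1,(m|M).sum())
        return s/len(ims)
    r=minimize(cost,[0,0,0],method="Nelder-Mead",options=dict(initial_simplex=np.array([[0,0,0],[8,0,0],[0,8,0],[0,0,8.]]),xatol=.05,fatol=1e-4))
    return [p0[0]+r.x[0]/1000,p0[1]+r.x[1]/1000,np.degrees(p0[2]+r.x[2]/50)],1-r.fun
def hubfit(im,fish,near):
    g=im["color"].astype(int);m=((g.min(2)>100)&(g.max(2)-g.min(2)<35)).astype(np.uint8)
    n,l,st,ce=cv2.connectedComponentsWithStats(m)
    q=projn(im,[near],fish)[0]
    k=min((i for i in range(1,n) if st[i,4]>250),key=lambda i:np.hypot(*(ce[i]-q)))
    c=max(cv2.findContours((l==k).astype(np.uint8),0,cv2.CHAIN_APPROX_NONE)[0],key=len).reshape(-1,2)
    w=np.array([atz(im,u,v,.01,fish)[:2] for u,v in c]).astype(np.float32)*1000
    return cv2.minAreaRect(w)
E
python3 - <<'E'
from fit import *
import pickle
L=lambda n:pickle.load(open(n+".pkl","rb"))
t,s,w=L("top"),L("side"),L("w1")
for nm,p0,h in(("disc",(.467,-.276,.07),.016),("sep",(.448,.031,-.28),.014)):
    for c,ims in(("top",[(t,0)]),("side",[(s,0)]),("w",[(w,1)]),("all",[(t,0),(s,0),(w,1)])): 
        p,i=fit(ims,p0,h);print(nm,c,np.round(p,4),round(i,3))
for c,im,f in(("top",t,0),("side",s,0),("w",w,1)):print(c,hubfit(im,f,(.625,.045,.01)))
E
```

```text
disc top [ 0.4565 -0.2792  2.9777] 0.775
disc side [ 0.4609 -0.2751 -0.3105] 0.877
disc w [ 0.4582 -0.2764  4.4703] 0.803
disc all [ 0.459  -0.2771  1.5283] 0.799
sep top [  0.443    0.0318 -14.3113] 0.82
sep side [  0.4446   0.0348 -13.1453] 0.748
sep w [  0.4448   0.0333 -13.1556] 0.589
sep all [  0.4438   0.0327 -14.2186] 0.709
top ((610.2200927734375, 70.99534606933594), (143.09144592285156, 70.37794494628906), 31.59326934814453)
side ((625.7651977539062, 48.50959777832031), (130.39825439453125, 100.57504272460938), 6.191957950592041)
w ((623.7470703125, 47.100711822509766), (131.93148803710938, 100.87330627441406), 6.528338432312012)
```

```bash
cat > plan.py <<'E'
import sys
from h import *
def plan(tgt,yaw,n,show=True):
    """n rows from present pose to tgt (TCP) with tool-x yaw (deg); prints the scaled rows"""
    s=robot.sense();R=np.array(s["tcp_rot"]);p=np.array(s["ee_pos"]);y0=np.degrees(np.arctan2(R[1,0],R[0,0]))
    dy=(yaw-y0+180)%360-180 if abs(yaw)<=360 else yaw-1000-y0
    d=(np.array(tgt)-p)/n
    print("t",s["time"],"from",p.round(4),round(y0,2),"turn/row",round(-dy/n/4,3),"m/row",round(float(np.linalg.norm(d)),4))
    for i in range(n):
        a=np.radians(y0+dy*i/n);x=np.array([np.cos(a),np.sin(a)]);y=np.array([x[1],-x[0]])
        print([round(float(v),2) for v in(d[:2]@x/.04,d[:2]@y/.04,-d[2]/.04,-dy/n/4)],end=", ")
    print()
if __name__=="__main__":
    a=[float(v) for v in sys.argv[1:]];plan(a[:3],a[3],int(a[4]))
E
python3 plan.py .459 -.277 .22 182 16
```

```text
t 1.4833 from [0.5173 0.0598 0.3031] 166.29 turn/row -0.246 m/row 0.022
[-0.04, -0.53, 0.13, -0.25], [-0.03, -0.53, 0.13, -0.25], [-0.02, -0.53, 0.13, -0.25], [-0.01, -0.53, 0.13, -0.25], [0.0, -0.53, 0.13, -0.25], [0.01, -0.53, 0.13, -0.25], [0.02, -0.53, 0.13, -0.25], [0.03, -0.53, 0.13, -0.25], [0.04, -0.53, 0.13, -0.25], [0.05, -0.53, 0.13, -0.25], [0.06, -0.53, 0.13, -0.25], [0.06, -0.53, 0.13, -0.25], [0.07, -0.53, 0.13, -0.25], [0.08, -0.53, 0.13, -0.25], [0.09, -0.53, 0.13, -0.25], [0.1, -0.52, 0.13, -0.25],
```

Call:
carry_out(
  increments=[
    [-0.04,-0.53,0.13,-0.25],
    [-0.03,-0.53,0.13,-0.25],
    [-0.02,-0.53,0.13,-0.25],
    [-0.01,-0.53,0.13,-0.25],
    [0,-0.53,0.13,-0.25],
    [0.01,-0.53,0.13,-0.25],
    [0.02,-0.53,0.13,-0.25],
    [0.03,-0.53,0.13,-0.25],
  ],
)

```text
time: 2.15
ee_pos: [0.4867, -0.1045, 0.2619]
tcp_rot: [[-0.996, 0.095, -0.0], [0.095, 0.996, 0.0], [0.0, 0.0, -1.0]]
contact_force: [0.3, -0.6, -0.2]
gripper_width: 1.002
finger_force: 0.0
```

Call:
carry_out(
  increments=[
    [0.04,-0.53,0.13,-0.25],
    [0.05,-0.53,0.13,-0.25],
    [0.06,-0.53,0.13,-0.25],
    [0.06,-0.53,0.13,-0.25],
    [0.07,-0.53,0.13,-0.25],
    [0.08,-0.53,0.13,-0.25],
    [0.09,-0.53,0.13,-0.25],
    [0.1,-0.52,0.13,-0.25],
  ],
)

```text
time: 2.82
ee_pos: [0.4589, -0.273, 0.2202]
tcp_rot: [[-0.999, -0.045, -0.0], [-0.045, 0.999, 0.0], [0.0, 0.0, -1.0]]
contact_force: [-0.3, 0.6, 0.8]
gripper_width: 0.999
finger_force: 0.0
```

Run:
```python
from fit import *
import pickle
w=robot.get_image("wrist");pickle.dump(w,open("w2.pkl","wb"))
s=robot.sense();print(s["ee_pos"],s["tcp_rot"][:,0],s["time"])
p,i=fit([(w,1)],(.459,-.277,.04),.016);print(np.round(p,4),i)
sd=pickle.load(open("side.pkl","rb"))
p2,i=fit([(w,1),(sd,0)],(.459,-.277,.04),.016);print(np.round(p2,4),i)
c=w["color"].copy();m=render(w,[p[0],p[1],np.radians(p[2])],.016,1)
for k in cv2.findContours(m,cv2.RETR_LIST,cv2.CHAIN_APPROX_NONE)[0]:cv2.polylines(c,[k//2],True,(0,0,255),1)
cv2.imwrite("pics/w2.png",c)
```

```text
[ 0.45813761 -0.2755741   0.21923316] [-0.99901698 -0.04430649  0.00141737] 2.8667
[ 0.4593 -0.279   2.8766] 0.7205106493844852
[ 0.46   -0.2764  0.98  ] 0.7877131613282509
```

View pics/w2.png

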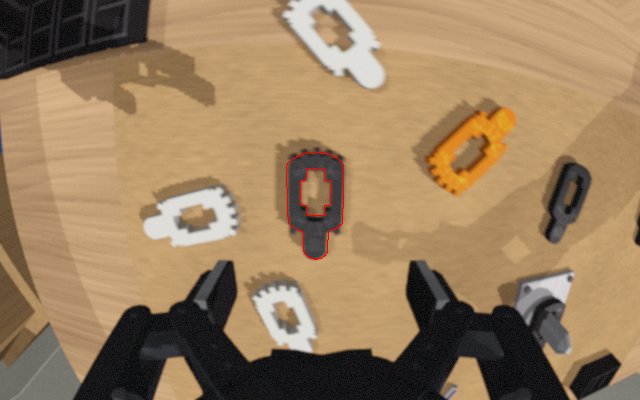

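The overlay (red) matches the disc at (315,190), with its tab at (315,250), towards the hub side. The nearest white decoy at (190,215) clears the fingers. I'll descend with the gripper partly closed, then grip.

```bash
python3 plan.py .4595 -.278 .074 182.6 8
```

```text
t 2.8667 from [ 0.4581 -0.2756  0.2192] -177.46 turn/row -0.002 m/row 0.0182
[-0.0, -0.01, 0.45, -0.0], [-0.0, -0.01, 0.45, -0.0], [-0.0, -0.01, 0.45, -0.0], [-0.0, -0.01, 0.45, -0.0], [-0.0, -0.01, 0.45, -0.0], [-0.0, -0.01, 0.45, -0.0], [-0.0, -0.01, 0.45, -0.0], [-0.0, -0.01, 0.45, -0.0],
```

Call:
carry_out(
  increments=[
    [0,-0.01,0.45,0],
    [0,-0.01,0.45,0],
    [0,-0.01,0.45,0],
    [0,0,0.45,0],
    [-0.01,0,0.45,0],
    [-0.01,0,0.45,0],
    [0,0,0.45,0],
    [0,0,0.45,0],
  ],
  grip=0.6,
)

```text
time: 3.53
ee_pos: [0.4601, -0.2729, 0.0757]
tcp_rot: [[-0.999, -0.044, -0.0], [-0.044, 0.999, 0.0], [0.0, 0.0, -1.0]]
contact_force: [-0.3, -0.4, -0.7]
gripper_width: 0.8
finger_force: 0.0
```

Call:
carry_out(
  increments=[
    [0,0,0,0],
    [0,0,0,0],
    [0,0,0,0],
    [0,0,0,0],
    [0,0,0,0],
    [0,0,0,0],
    [0,0,0,0],
    [0,0,0,0],
  ],
  grip=-1,
  force=45,
)

```text
time: 4.2
ee_pos: [0.4601, -0.2737, 0.077]
tcp_rot: [[-0.999, -0.043, 0.0], [-0.043, 0.999, -0.0], [-0.0, -0.0, -1.0]]
contact_force: [-0.5, -0.8, -0.4]
gripper_width: 0.596
finger_force: 48.7
```

Call:
carry_out(
  increments=[
    [0,0,0.0,0],
    [0,0,-0.2,0],
    [0,0,-0.5,0],
    [0,0,-0.5,0],
    [0,0,-0.5,0],
    [0,0,-0.5,0],
    [0,0,-0.5,0],
    [0,0,-0.5,0],
  ],
)

```text
time: 4.87
ee_pos: [0.4599, -0.2735, 0.2064]
tcp_rot: [[-0.999, -0.043, 0.0], [-0.043, 0.999, -0.0], [-0.0, -0.0, -1.0]]
contact_force: [-0.1, -0.3, -0.7]
gripper_width: 0.595
finger_force: 48.7
```

```bash
python3 - <<'E'
from fit import *
import pickle
w=robot.get_image("wrist");pickle.dump(w,open("w3.pkl","wb"));cv2.imwrite("pics/w3.png",w["color"])
s=robot.sense();print(s["gripper_width"],s["finger_force"],s["contact_force"])
E
python3 plan.py .625 .048 .21 6.3 48
```

```text
0.5958193023265512 48.821303844451904 [ 1.05764151 -0.98142042  3.72690352]
t 4.9167 from [ 0.4609 -0.2742  0.2103] -177.51 turn/row 0.918 m/row 0.0075
[-0.09, 0.16, 0.0, 0.92], [-0.08, 0.17, 0.0, 0.92], [-0.07, 0.17, 0.0, 0.92], [-0.06, 0.18, 0.0, 0.92], [-0.05, 0.18, 0.0, 0.92], [-0.04, 0.18, 0.0, 0.92], [-0.02, 0.19, 0.0, 0.92], [-0.01, 0.19, 0.0, 0.92], [-0.0, 0.19, 0.0, 0.92], [0.01, 0.19, 0.0, 0.92], [0.02, 0.19, 0.0, 0.92], [0.04, 0.18, 0.0, 0.92], [0.05, 0.18, 0.0, 0.92], [0.06, 0.18, 0.0, 0.92], [0.07, 0.17, 0.0, 0.92], [0.08, 0.17, 0.0, 0.92], [0.09, 0.16, 0.0, 0.92], [0.1, 0.16, 0.0, 0.92], [0.11, 0.15, 0.0, 0.92], [0.12, 0.14, 0.0, 0.92], [0.13, 0.14, 0.0, 0.92], [0.14, 0.13, 0.0, 0.92], [0.15, 0.12, 0.0, 0.92], [0.15, 0.11, 0.0, 0.92], [0.16, 0.1, 0.0, 0.92], [0.17, 0.09, 0.0, 0.92], [0.17, 0.08, 0.0, 0.92], [0.18, 0.07, 0.0, 0.92], [0.18, 0.05, 0.0, 0.92], [0.18, 0.04, 0.0, 0.92], [0.19, 0.03, 0.0, 0.92], [0.19, 0.02, 0.0, 0.92], [0.19, 0.01, 0.0, 0.92], [0.19, -0.01, 0.0, 0.92], [0.19, -0.02, 0.0, 0.92], [0.19, -0.03, 0.0, 0.92], [0.18, -0.04, 0.0, 0.92], [0.18, -0.05, 0.0, 0.92], [0.18, -0.06, 0.0, 0.92], [0.17, -0.08, 0.0, 0.92], [0.17, -0.09, 0.0, 0.92], [0.16, -0.1, 0.0, 0.92], [0.15, -0.11, 0.0, 0.92], [0.15, -0.12, 0.0, 0.92], [0.14, -0.13, 0.0, 0.92], [0.13, -0.13, 0.0, 0.92], [0.12, -0.14, 0.0, 0.92], [0.11, -0.15, 0.0, 0.92],
```

View pics/w3.png

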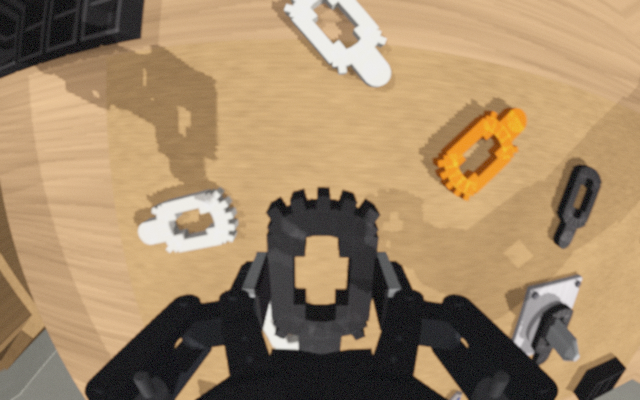

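The disc is held squarely: it lies at (322,260) between the pads, with its opening at (322,275) clear. I'll measure its offset in the hand from the opening.

```bash
cat > hand.py <<'E'
from fit import *
def holefit(im,p0,z0,h,seed,th=75):
    g=cv2.resize(im["color"],None,fx=2,fy=2,interpolation=cv2.INTER_LINEAR)
    b=(g.max(2)>=th).astype(np.uint8);n,l=cv2.connectedComponents(b,connectivity=4);M=(l==l[seed[1]*2,seed[0]*2]).astype(np.uint8)
    print("hole px",M.sum()/4)
    K=HOLE
    def hole(p):
        c,s=np.cos(p[2]),np.sin(p[2]);R=np.array([[c,-s],[s,c]]);t=np.ones_like(M)
        for z in np.linspace(z0,z0+h,5):
            m=np.zeros_like(M);q=projn(im,np.c_[HOLE@R.T+p[:2],np.full(12,z)],1)*2+.5
            cv2.fillPoly(m,[np.round(q*16).astype(np.int32)],1,shift=4);t&=m
        return t
    def cost(v):
        m=hole([p0[0]+v[0]/1000,p0[1]+v[1]/1000,p0[2]+v[2]/50]);return 1-(m&M).sum()/max(1,(m|M).sum())
    r=minimize(cost,[0,0,0],method="Nelder-Mead",options=dict(initial_simplex=np.array([[0,0,0],[5,0,0],[0,5,0],[0,0,5.]]),xatol=.05,fatol=1e-4))
    return [p0[0]+r.x[0]/1000,p0[1]+r.x[1]/1000,np.degrees(p0[2]+r.x[2]/50)],1-r.fun
E
python3 - <<'E'
from hand import *
import pickle
w=pickle.load(open("w3.pkl","rb"))
for z0 in(.128,.1315,.135):print(z0,holefit(w,(.46,-.276,.045),z0,.016,(325,275)))
E
```

```text
hole px 3167.5
0.128 ([np.float64(0.46290458417014646), np.float64(-0.2738200599221511), np.float64(2.1116745732953404)], np.float64(0.8535162409334595))
hole px 3167.5
0.1315 ([np.float64(0.4611562273902269), np.float64(-0.2739577444882411), np.float64(2.696763148477443)], np.float64(0.891453328081922))
hole px 3167.5
0.135 ([np.float64(0.45955405003564115), np.float64(-0.2740757461472167), np.float64(1.9099809249960154)], np.float64(0.9231492361927145))
```

Call:
carry_out(
  increments=[
    [-0.09,0.16,0,0.92],
    [-0.08,0.17,0,0.92],
    [-0.07,0.17,0,0.92],
    [-0.06,0.18,0,0.92],
    [-0.05,0.18,0,0.92],
    [-0.04,0.18,0,0.92],
    [-0.02,0.19,0,0.92],
    [-0.01,0.19,0,0.92],
  ],
)

```text
time: 5.58
ee_pos: [0.4872, -0.2198, 0.2049]
tcp_rot: [[-0.89, 0.456, 0.0], [0.456, 0.89, -0.0], [-0.0, -0.0, -1.0]]
contact_force: [0.2, 0.4, -1.3]
gripper_width: 0.593
finger_force: 48.7
```

Call:
carry_out(
  increments=[
    [0,0.19,0,0.92],
    [0.01,0.19,0,0.92],
    [0.02,0.19,0,0.92],
    [0.04,0.18,0,0.92],
    [0.05,0.18,0,0.92],
    [0.06,0.18,0,0.92],
    [0.07,0.17,0,0.92],
    [0.08,0.17,0,0.92],
  ],
)

```text
time: 6.25
ee_pos: [0.5145, -0.1662, 0.2049]
tcp_rot: [[-0.551, 0.835, 0.0], [0.835, 0.551, -0.0], [-0.0, 0.0, -1.0]]
contact_force: [1.1, 0.0, -0.6]
gripper_width: 0.593
finger_force: 48.7
```

Call:
carry_out(
  increments=[
    [0.09,0.16,0,0.92],
    [0.1,0.16,0,0.92],
    [0.11,0.15,0,0.92],
    [0.12,0.14,0,0.92],
    [0.13,0.14,0,0.92],
    [0.14,0.13,0,0.92],
    [0.15,0.12,0,0.92],
    [0.15,0.11,0,0.92],
  ],
)

```text
time: 6.92
ee_pos: [0.5424, -0.113, 0.2049]
tcp_rot: [[-0.07, 0.998, 0.0], [0.998, 0.07, 0.0], [-0.0, 0.0, -1.0]]
contact_force: [-0.4, 0.1, -1.0]
gripper_width: 0.593
finger_force: 48.7
```

Call:
carry_out(
  increments=[
    [0.16,0.1,0,0.92],
    [0.17,0.09,0,0.92],
    [0.17,0.08,0,0.92],
    [0.18,0.07,0,0.92],
    [0.18,0.05,0,0.92],
    [0.18,0.04,0,0.92],
    [0.19,0.03,0,0.92],
    [0.19,0.02,0,0.92],
  ],
)

```text
time: 7.58
ee_pos: [0.5703, -0.0591, 0.2049]
tcp_rot: [[0.43, 0.903, 0.0], [0.903, -0.43, -0.0], [0.0, 0.0, -1.0]]
contact_force: [-0.0, 1.1, -0.7]
gripper_width: 0.588
finger_force: 48.7
```

Call:
carry_out(
  increments=[
    [0.19,0.01,0,0.92],
    [0.19,-0.01,0,0.92],
    [0.19,-0.02,0,0.92],
    [0.19,-0.03,0,0.92],
    [0.18,-0.04,0,0.92],
    [0.18,-0.05,0,0.92],
    [0.18,-0.06,0,0.92],
    [0.17,-0.08,0,0.92],
  ],
)

```text
time: 8.25
ee_pos: [0.5981, -0.0054, 0.2049]
tcp_rot: [[0.818, 0.575, 0.0], [0.575, -0.818, -0.0], [-0.0, 0.0, -1.0]]
contact_force: [0.7, -0.2, -1.2]
gripper_width: 0.589
finger_force: 48.7
```

Call:
carry_out(
  increments=[
    [0.17,-0.09,0,0.92],
    [0.16,-0.1,0,0.92],
    [0.15,-0.11,0,0.92],
    [0.15,-0.12,0,0.92],
    [0.14,-0.13,0,0.92],
    [0.13,-0.13,0,0.92],
    [0.12,-0.14,0,0.92],
    [0.11,-0.15,0,0.92],
  ],
)

```text
time: 8.92
ee_pos: [0.6252, 0.0483, 0.2049]
tcp_rot: [[0.995, 0.099, -0.0], [0.099, -0.995, 0.0], [-0.0, -0.0, -1.0]]
contact_force: [-0.6, 0.1, -0.0]
gripper_width: 0.591
finger_force: 48.7
```

Run:
```python
from hand import *
import pickle
w=robot.get_image("wrist");s=robot.get_image("side");t=robot.get_image("top");pickle.dump((w,s,t),open("m4.pkl","wb"))
q=robot.sense();print(q["ee_pos"],q["tcp_rot"][:,0],q["joint_positions"][5])
a=cv2.resize(w["color"][170:340,240:400],None,fx=2.4,fy=2.4,interpolation=cv2.INTER_CUBIC)
b=cv2.resize(s["color"][80:210,265:400],(424,408),interpolation=cv2.INTER_CUBIC)
cv2.imwrite("pics/m4.png",np.hstack([a,b])[:, :800])
print(projn(w,[[.6248,.0478,.09],[.6248,.0478,.075]],1),projn(s,[[.6248,.0478,.09]],0))
```

```text
[0.62509277 0.04814948 0.20472599] [ 9.94562565e-01  1.04140760e-01 -8.38439002e-05] 85.08188153526196
[[321.11036897 232.58866268]
 [321.11859945 224.02506951]] [[327.89890231 150.49167097]]
```

View pics/m4.png

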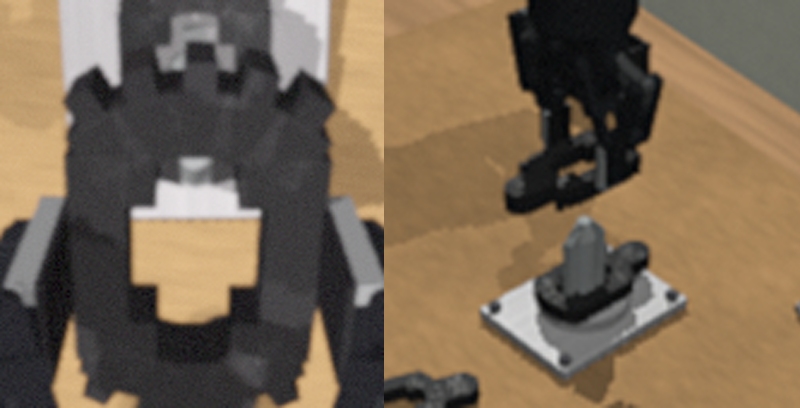

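The left half shows the post tip and the white base edge through the slot. The right half (side view) shows the disc above the hub with its tab opposite. I'll check hub points numerically against the image before lowering.

Run:
```python
from hand import *
import pickle
w,s,t=pickle.load(open("m4.pkl","rb"))
c,sn=np.cos(np.radians(6.3)),np.sin(np.radians(6.3))
H=lambda x,y,z:[.6248+c*x-sn*y,.0478+sn*x+c*y,z]
names=dict(tip=(0,0,.09),sp=(.018,0,.075),sm=(-.018,0,.075),basefar=(.065,0,.01),basenear=(-.065,0,.01),tabend=(.066,0,.034))
for k,v in names.items():
    P=H(*v);q=projn(w,[P],1)[0];print(k,"wrist",q.round(1),"crop",((q-[240,170])*2.4).round(0),"side",projn(s,[P],0)[0].round(1),"top",projn(t,[P],0)[0].round(1))
D=[[.625,.048,.13]];print(projn(w,D,1))
for z in(.131,.134):
    for h0 in(.016,):
        R=H(0,0,0)
        print(z,[((projn(w,[H(x,0,z+d)],1)[0]-[240,170])*2.4).round(0) for x,d in((.025,.016),(-.025,0),(.014,.016))])
print(ray(w,w["cx"],w["cy"],1))
v=t["color"][110:200,235:320];cv2.imwrite("pics/m5.png",np.hstack([cv2.resize(v,(400,424),interpolation=cv2.INTER_CUBIC),cv2.resize(w["color"][90:300,220:420],(400,424),interpolation=cv2.INTER_CUBIC)]))
```

```text
tip wrist [321.1 232.6] crop [195. 150.] side [327.9 150.5] top [273.4 139.4]
sp wrist [320.9 199.2] crop [194.  70.] side [333.6 152.5] top [273.5 134. ]
sm wrist [321.4 247.4] crop [195. 186.] side [322.2 158.8] top [275.2 150.2]
basefar wrist [320.4 123.5] crop [ 193. -111.] side [347.3 165.6] top [275.3 125.9]
basenear wrist [321.8 261.4] crop [196. 219.] side [307.6 188.5] top [281.  180.1]
tabend wrist [320.3 124. ] crop [ 193. -111.] side [347.8 157.8] top [273.9 121.1]
[[320.74308083 262.00488784]]
0.131 [array([193., 148.]), array([196., 316.]), array([194., 201.])]
0.134 [array([193., 155.]), array([196., 323.]), array([194., 208.])]
(array([0.70394233, 0.05568502, 0.27450386]), array([-0.30914033, -0.03046493, -0.95052835]))
```

View pics/m5.png

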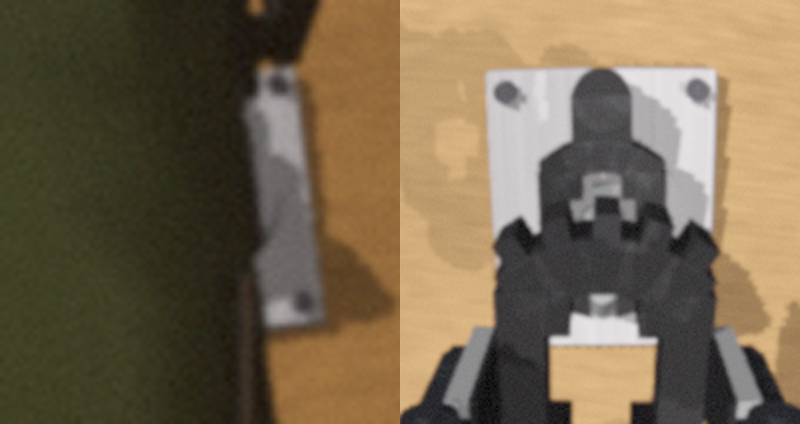

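The small grey piece in the slot is the −x spline, at crop row 186 where predicted. The base edges also agree with the model within about 1 mm. I'll lower in guarded steps.

Call:
carry_out(
  increments=[
    [0,0,0.14,0],
    [0,0,0.14,0],
    [0,0,0.14,0],
    [0,0,0.14,0],
    [0,0,0.14,0],
    [0,0,0.14,0],
    [0,0,0.14,0],
    [0,0,0.14,0],
  ],
)

```text
time: 9.73
ee_pos: [0.6251, 0.0479, 0.1593]
tcp_rot: [[0.995, 0.102, -0.0], [0.102, -0.995, 0.0], [-0.0, -0.0, -1.0]]
contact_force: [0.4, 0.9, -0.8]
gripper_width: 0.594
finger_force: 48.7
```

Call:
carry_out(
  increments=[
    [0,0,0.06,0],
    [0,0,0.06,0],
    [0,0,0.06,0],
    [0,0,0.06,0],
    [0,0,0.06,0],
    [0,0,0.06,0],
    [0,0,0.06,0],
    [0,0,0,0],
  ],
)

```text
time: 10.4
ee_pos: [0.625, 0.048, 0.1425]
tcp_rot: [[0.995, 0.102, -0.001], [0.102, -0.995, -0.0], [-0.001, -0.0, -1.0]]
contact_force: [-0.3, 0.3, -1.0]
gripper_width: 0.597
finger_force: 48.7
```

Call:
carry_out(
  increments=[
    [0,0,0.06,0],
    [0,0,0.06,0],
    [0,0,0.06,0],
    [0,0,0.06,0],
    [0,0,0.06,0],
    [0,0,0.06,0],
    [0,0,0.06,0],
    [0,0,0.06,0],
  ],
)

```text
time: 11.07
ee_pos: [0.6252, 0.048, 0.1236]
tcp_rot: [[0.995, 0.102, -0.0], [0.102, -0.995, 0.0], [-0.0, -0.0, -1.0]]
contact_force: [-0.6, 0.0, -0.3]
gripper_width: 0.593
finger_force: 48.7
```

Call:
carry_out(
  increments=[
    [0,0,0.03,0],
    [0,0,0.03,0],
    [0,0,0.03,0],
    [0,0,0.03,0],
    [0,0,0.03,0],
    [0,0,0.03,0],
    [0,0,0.03,0],
    [0,0,0,0],
  ],
)

```text
time: 11.73
ee_pos: [0.6251, 0.048, 0.1152]
tcp_rot: [[0.995, 0.102, -0.0], [0.102, -0.995, -0.0], [-0.0, -0.0, -1.0]]
contact_force: [-0.3, 0.2, -1.4]
gripper_width: 0.596
finger_force: 48.7
```

No contact force yet; the plate should be near its seat (TCP about 0.105–0.109).

Call:
carry_out(
  increments=[
    [0,0,0.02,0],
    [0,0,0.02,0],
    [0,0,0.02,0],
    [0,0,0.02,0],
    [0,0,0.02,0],
    [0,0,0.02,0],
    [0,0,0.02,0],
    [0,0,0,0],
  ],
)

```text
time: 12.4
ee_pos: [0.6251, 0.048, 0.1097]
tcp_rot: [[0.995, 0.102, -0.0], [0.102, -0.995, -0.0], [-0.0, -0.0, -1.0]]
contact_force: [-0.2, 0.1, -1.4]
gripper_width: 0.593
finger_force: 48.7
```

Call:
carry_out(
  increments=[
    [0,0,0.01,0],
    [0,0,0.01,0],
    [0,0,0.01,0],
    [0,0,0.01,0],
    [0,0,0.01,0],
    [0,0,0,0],
    [0,0,0,0],
    [0,0,0,0],
  ],
)

```text
time: 13.07
ee_pos: [0.6253, 0.048, 0.1094]
tcp_rot: [[0.995, 0.102, 0.001], [0.102, -0.995, -0.0], [0.001, 0.0, -1.0]]
contact_force: [-8.1, -0.3, 15.2]
gripper_width: 0.591
finger_force: 50.4
```

It is seated: upward force at TCP 0.109, as expected. I release gently and rise.

Call:
carry_out(
  increments=[
    [0,0,0,0],
    [0,0,0,0],
    [0,0,0,0],
    [0,0,0,0],
    [0,0,0,0],
    [0,0,0,0],
    [0,0,0,0],
    [0,0,0,0],
  ],
  grip=0.7,
)

```text
time: 13.73
ee_pos: [0.6252, 0.0479, 0.1078]
tcp_rot: [[0.995, 0.102, -0.0], [0.102, -0.995, -0.0], [-0.0, 0.0, -1.0]]
contact_force: [0.1, 0.2, -0.2]
gripper_width: 0.847
finger_force: 0.0
```

Call:
carry_out(
  increments=[
    [0,0,-0.1,0],
    [0,0,-0.3,0],
    [0,0,-0.4,0],
    [0,0,-0.4,0],
    [0,0,-0.5,0],
    [0,0,-0.5,0],
    [0,0,-0.5,0],
    [0,0,-0.3,0],
  ],
)

```text
time: 14.4
ee_pos: [0.6255, 0.048, 0.2314]
tcp_rot: [[0.995, 0.102, 0.004], [0.102, -0.995, 0.0], [0.004, 0.0, -1.0]]
contact_force: [0.1, -0.3, 0.4]
gripper_width: 0.846
finger_force: 0.0
```

```bash
python3 - <<'E'
from hand import *
import pickle
w=robot.get_image("wrist");s=robot.get_image("side");pickle.dump((w,s),open("m6.pkl","wb"))
print(fit([(s,0)],(.4445,.034,-.24),.014),fit([(s,0)],(.4445,.034,-.24),.014,th=90))
L=pickle.load(open("w1.pkl","rb"))
print(fit([(L,1)],(.4445,.034,-.24),.014,th=95))
a=cv2.resize(w["color"][60:340,180:460],(400,400),interpolation=cv2.INTER_CUBIC)
b=cv2.resize(s["color"][120:220,265:365],(400,400),interpolation=cv2.INTER_CUBIC)
cv2.imwrite("pics/m6.png",np.hstack([a,b]))
E
python3 plan.py .4445 .0335 .24 -13.5 8;python3 plan.py .4445 .0335 .17 -13.5 8
```

```text
([np.float64(0.4445857223898137), np.float64(0.034600358541784206), np.float64(-13.533530921032524)], np.float64(0.7029944289693594)) ([np.float64(0.44578971601251544), np.float64(0.03428930512255866), np.float64(-15.557951017289758)], np.float64(0.8610923803101821))
([np.float64(0.4439548229327418), np.float64(0.032821879748109094), np.float64(-14.062491625260732)], np.float64(0.8460421205519245))
t 14.5 from [0.6257 0.048  0.2308] 5.85 turn/row 0.605 m/row 0.0228
[-0.57, -0.01, -0.03, 0.6], [-0.57, 0.01, -0.03, 0.6], [-0.57, 0.04, -0.03, 0.6], [-0.57, 0.06, -0.03, 0.6], [-0.56, 0.08, -0.03, 0.6], [-0.56, 0.11, -0.03, 0.6], [-0.55, 0.13, -0.03, 0.6], [-0.55, 0.15, -0.03, 0.6], 
t 14.5 from [0.6257 0.048  0.2308] 5.85 turn/row 0.605 m/row 0.024
[-0.57, -0.01, 0.19, 0.6], [-0.57, 0.01, 0.19, 0.6], [-0.57, 0.04, 0.19, 0.6], [-0.57, 0.06, 0.19, 0.6], [-0.56, 0.08, 0.19, 0.6], [-0.56, 0.11, 0.19, 0.6], [-0.55, 0.13, 0.19, 0.6], [-0.55, 0.15, 0.19, 0.6],
```

View pics/m6.png

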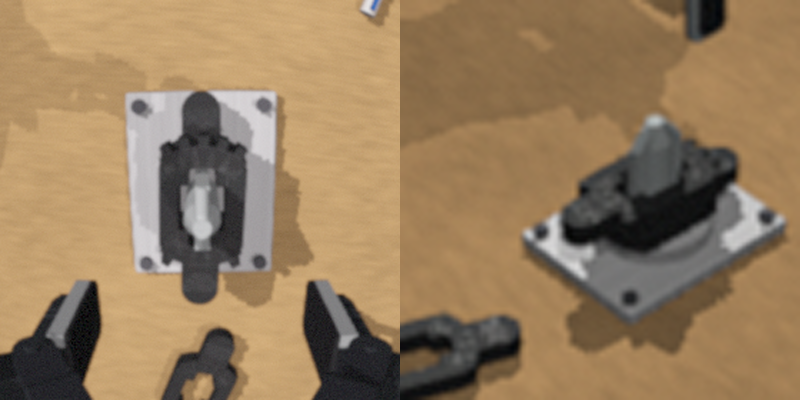

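The disc sits flat on the stack with its tab towards the robot at (200,285) in the left half, opposite the fixed tab at (200,110). Now the separator.

Call:
carry_out(
  increments=[
    [-0.57,0,0,0.6],
    [-0.57,0.01,0,0.6],
    [-0.57,0.04,0,0.6],
    [-0.57,0.06,0,0.6],
    [-0.56,0.08,0,0.6],
    [-0.56,0.11,0,0.6],
    [-0.55,0.13,0,0.6],
    [-0.55,0.15,0,0.6],
  ],
  grip=0.7,
)

```text
time: 15.17
ee_pos: [0.4421, 0.0326, 0.2269]
tcp_rot: [[0.972, -0.233, -0.002], [-0.233, -0.972, 0.0], [-0.001, 0.0, -1.0]]
contact_force: [0.4, -0.2, 0.7]
gripper_width: 0.849
finger_force: 0.0
```

```bash
python3 - <<'E'
from hand import *
import pickle
w=robot.get_image("wrist");pickle.dump(w,open("w7.pkl","wb"))
for th in(75,95):print(fit([(w,1)],(.4445,.034,-.24),.014,th=th))
E
python3 plan.py .4445 .0338 .0745 -14 8
```

```text
([np.float64(0.4422706953129879), np.float64(0.03273943708111292), np.float64(-13.419665803252736)], np.float64(0.6857712948947297))
([np.float64(0.4423419719696902), np.float64(0.03287377533425307), np.float64(-14.390680909641091)], np.float64(0.8544074403337208))
t 15.2167 from [0.4392 0.0326 0.2266] -13.65 turn/row 0.011 m/row 0.019
[0.02, -0.01, 0.48, 0.01], [0.02, -0.01, 0.48, 0.01], [0.02, -0.01, 0.48, 0.01], [0.02, -0.01, 0.48, 0.01], [0.02, -0.01, 0.48, 0.01], [0.02, -0.01, 0.48, 0.01], [0.02, -0.01, 0.48, 0.01], [0.02, -0.01, 0.48, 0.01],
```

Call:
carry_out(
  increments=[
    [0.02,0,0.48,0],
    [0.02,0,0.48,0],
    [0.02,0,0.48,0],
    [0.02,0,0.48,0],
    [0.02,0,0.48,0],
    [0,0,0.48,0],
    [0,0,0.46,0],
    [0,0,0.46,0],
  ],
)

```text
time: 15.88
ee_pos: [0.4468, 0.0318, 0.0742]
tcp_rot: [[0.973, -0.231, -0.001], [-0.231, -0.973, -0.0], [-0.001, 0.0, -1.0]]
contact_force: [0.4, -0.1, 0.2]
gripper_width: 0.852
finger_force: 0.0
```

Call:
carry_out(
  increments=[
    [0,0,0,0],
    [0,0,0,0],
    [0,0,0,0],
    [0,0,0,0],
    [0,0,0,0],
    [0,0,0,0],
    [0,0,0,0],
    [0,0,0,0],
  ],
  grip=-1,
  force=45,
)

```text
time: 16.55
ee_pos: [0.4475, 0.0318, 0.0761]
tcp_rot: [[0.973, -0.231, 0.0], [-0.231, -0.973, -0.0], [0.0, -0.0, -1.0]]
contact_force: [1.2, -0.5, -1.3]
gripper_width: 0.592
finger_force: 46.8
```

Call:
carry_out(
  increments=[
    [0,0,0,0],
    [0,0,-0.2,0],
    [0,0,-0.5,0],
    [0,0,-0.5,0],
    [0,0,-0.5,0],
    [0,0,-0.5,0],
    [0,0,-0.5,0],
    [0,0,-0.5,0],
  ],
)

```text
time: 17.22
ee_pos: [0.4472, 0.0318, 0.2055]
tcp_rot: [[0.973, -0.231, 0.0], [-0.231, -0.973, -0.0], [0.0, -0.0, -1.0]]
contact_force: [0.5, -0.1, -0.7]
gripper_width: 0.596
finger_force: 47.0
```

```bash
python3 - <<'E'
from hand import *
import pickle
w=robot.get_image("wrist");pickle.dump(w,open("w8.pkl","wb"))
q=robot.sense();print(q["gripper_width"],q["finger_force"],q["ee_pos"])
c=np.array(q["ee_pos"][:2]);a=np.radians(-14)
uv=projn(w,[[*c,.13]],1)[0];print(uv)
for z0 in(.125,.13,.135):print(z0,holefit(w,(*c,a),z0,.014,(int(uv[0]),int(uv[1])+8)))
E
python3 plan.py .625 .048 .20 6.3 8
```

```text
0.5928212473411486 47.096800804138184 [0.44844901 0.03180262 0.20901775]
[319.38339398 259.32730658]
hole px 3588.0
0.125 ([np.float64(0.44290345128018815), np.float64(0.031852339224808825), np.float64(-12.824567969102738)], np.float64(0.7647837291913352))
hole px 3588.0
0.13 ([np.float64(0.4457732165682796), np.float64(0.03160038435433008), np.float64(-12.425584881286374)], np.float64(0.8148019457956914))
hole px 3588.0
0.135 ([np.float64(0.4481242889717428), np.float64(0.030981692062719685), np.float64(-13.206525068345218)], np.float64(0.8621595465228813))
t 17.2667 from [0.4484 0.0318 0.209 ] -13.34 turn/row -0.614 m/row 0.0222
[0.53, -0.18, 0.03, -0.61], [0.53, -0.15, 0.03, -0.61], [0.54, -0.13, 0.03, -0.61], [0.54, -0.11, 0.03, -0.61], [0.55, -0.08, 0.03, -0.61], [0.55, -0.06, 0.03, -0.61], [0.55, -0.04, 0.03, -0.61], [0.55, -0.01, 0.03, -0.61],
```

Call:
carry_out(
  increments=[
    [0.54,-0.18,0,-0.61],
    [0.54,-0.15,0,-0.61],
    [0.54,-0.13,0,-0.61],
    [0.55,-0.11,0,-0.61],
    [0.55,-0.08,0,-0.61],
    [0.55,-0.06,0,-0.61],
    [0.55,-0.04,0,-0.61],
    [0.55,-0.01,0,-0.61],
  ],
)

```text
time: 17.93
ee_pos: [0.6259, 0.0475, 0.2042]
tcp_rot: [[0.994, 0.11, -0.0], [0.11, -0.994, -0.0], [-0.0, 0.0, -1.0]]
contact_force: [0.3, 0.4, -0.1]
gripper_width: 0.591
finger_force: 47.1
```

Call:
carry_out(
  increments=[
    [0,0,0,0],
    [0,0,0,0],
    [0,0,0,0],
    [0,0,0,0],
    [0,0,0,0],
    [0,0,0,0],
    [0,0,0,0],
    [0,0,0,0],
  ],
)

```text
time: 18.6
ee_pos: [0.6249, 0.0473, 0.204]
tcp_rot: [[0.994, 0.107, 0.0], [0.107, -0.994, 0.0], [0.0, 0.0, -1.0]]
contact_force: [-0.1, 0.9, -0.1]
gripper_width: 0.591
finger_force: 47.1
```

Run:
```python
from hand import *
import pickle
w=robot.get_image("wrist");s=robot.get_image("side");pickle.dump((w,s),open("w9.pkl","wb"))
q=robot.sense();print(q["gripper_width"],q["finger_force"],q["ee_pos"],q["tcp_rot"][:,0])
c=np.array(q["ee_pos"][:2])
w4=pickle.load(open("m4.pkl","rb"))[0]
for nm,im,h,cc in(("disc",w4,.016,(.6251,.0481)),("sep",w,.014,c)):
  uv=projn(im,[[*cc,.13]],1)[0]
  for z0 in(.129,.132,.135,.138):print(nm,z0,holefit(im,(*cc,.103),z0,h,(int(uv[0]),int(uv[1])+16),th=90))
a=cv2.resize(w["color"][170:340,240:400],None,fx=2.4,fy=2.4,interpolation=cv2.INTER_CUBIC)
b=cv2.resize(w4["color"][170:340,240:400],None,fx=2.4,fy=2.4,interpolation=cv2.INTER_CUBIC)
cv2.imwrite("pics/m9.png",np.hstack([a,b]))
```

```text
0.5894343466859485 47.053465247154236 [0.6249804  0.0472949  0.20396146] [9.94212375e-01 1.07432530e-01 6.65149381e-05]
hole px 2800.75
disc 0.129 ([np.float64(0.6217631805296329), np.float64(0.04765674070851759), np.float64(5.153291568583924)], np.float64(0.8838524520975775))
hole px 2800.75
disc 0.132 ([np.float64(0.623538188947254), np.float64(0.047694958382679106), np.float64(3.317162553645897)], np.float64(0.9003751563151313))
hole px 2800.75
disc 0.135 ([np.float64(0.6251833924403402), np.float64(0.04801634940282651), np.float64(4.596676264185199)], np.float64(0.9051370425077958))
hole px 2800.75
disc 0.138 ([np.float64(0.6269038095578909), np.float64(0.048168259783336), np.float64(4.249628687936315)], np.float64(0.882651443070092))
hole px 54363.0
sep 0.129 ([np.float64(0.6601116492974303), np.float64(0.054206311627924664), np.float64(-11.65813781095584)], np.float64(0.07080695480834143))
hole px 54363.0
sep 0.132 ([np.float64(0.6677181389090647), np.float64(0.05204588463330457), np.float64(-2.838152145629251)], np.float64(0.07566380333504619))
hole px 54363.0
sep 0.135 ([np.float64(0.663429289285904), np.float64(0.053406056269385854), np.float64(-10.731651617627724)], np.float64(0.07645195930327797))
hole px 54363.0
sep 0.138 ([np.float64(0.6692704548505866), np.float64(0.05167011740975356), np.float64(3.704944682841444)], np.float64(0.0815195686900958))
```

View pics/m9.png

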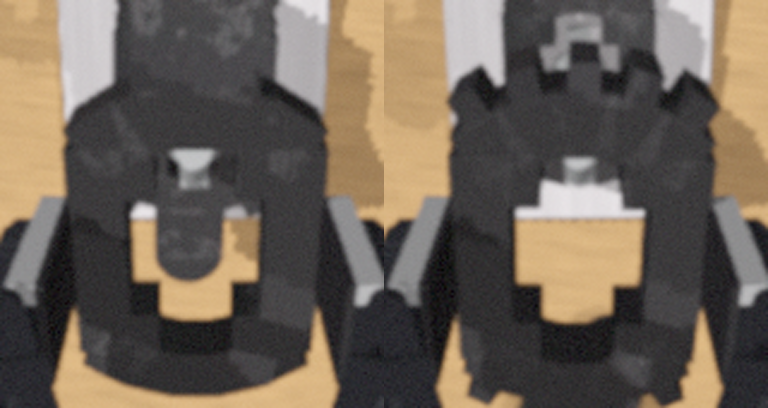

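The separator (left) is held squarely, tab towards hub +x, within about 0.5 mm of where the disc sat in the hand (right). The disc's tab shows through the opening at (190,240). I correct by under 1 mm and lower.

Call:
carry_out(
  increments=[
    [-0.02,-0.015,0.14,0],
    [0,0,0.14,0],
    [0,0,0.14,0],
    [0,0,0.14,0],
    [0,0,0.14,0],
    [0,0,0.14,0],
    [0,0,0.14,0],
    [0,0,0.14,0],
  ],
)

```text
time: 19.37
ee_pos: [0.6242, 0.0478, 0.1584]
tcp_rot: [[0.994, 0.107, -0.0], [0.107, -0.994, 0.0], [-0.0, -0.0, -1.0]]
contact_force: [0.2, -0.2, -1.8]
gripper_width: 0.592
finger_force: 47.1
```

Call:
carry_out(
  increments=[
    [0,0,0.06,0],
    [0,0,0.06,0],
    [0,0,0.06,0],
    [0,0,0.06,0],
    [0,0,0.06,0],
    [0,0,0.06,0],
    [0,0,0.06,0],
    [0,0,0,0],
  ],
)

```text
time: 20.03
ee_pos: [0.624, 0.0478, 0.1417]
tcp_rot: [[0.994, 0.107, -0.001], [0.107, -0.994, -0.0], [-0.001, -0.0, -1.0]]
contact_force: [-0.5, -0.5, -0.6]
gripper_width: 0.595
finger_force: 47.1
```

Call:
carry_out(
  increments=[
    [0,0,0.03,0],
    [0,0,0.03,0],
    [0,0,0.03,0],
    [0,0,0.03,0],
    [0,0,0.03,0],
    [0,0,0.03,0],
    [0,0,0.03,0],
    [0,0,0.03,0],
  ],
)

```text
time: 20.7
ee_pos: [0.6242, 0.0478, 0.1326]
tcp_rot: [[0.994, 0.107, 0.0], [0.107, -0.994, 0.0], [0.0, -0.0, -1.0]]
contact_force: [0.5, -0.3, 0.2]
gripper_width: 0.593
finger_force: 47.1
```

Call:
carry_out(
  increments=[
    [0,0,0.02,0],
    [0,0,0.02,0],
    [0,0,0.02,0],
    [0,0,0.02,0],
    [0,0,0.02,0],
    [0,0,0.02,0],
    [0,0,0,0],
    [0,0,0,0],
  ],
)

```text
time: 21.37
ee_pos: [0.6242, 0.0478, 0.1278]
tcp_rot: [[0.994, 0.108, -0.0], [0.108, -0.994, -0.0], [-0.0, 0.0, -1.0]]
contact_force: [0.1, -0.5, -0.2]
gripper_width: 0.595
finger_force: 47.1
```

Call:
carry_out(
  increments=[
    [0,0,0.01,0],
    [0,0,0.01,0],
    [0,0,0.01,0],
    [0,0,0.01,0],
    [0,0,0.01,0],
    [0,0,0.01,0],
    [0,0,0,0],
    [0,0,0,0],
  ],
)

```text
time: 22.03
ee_pos: [0.6242, 0.0479, 0.1255]
tcp_rot: [[0.994, 0.108, 0.0], [0.108, -0.994, 0.0], [0.0, -0.0, -1.0]]
contact_force: [-0.3, 0.8, -0.1]
gripper_width: 0.589
finger_force: 47.1
```

Call:
carry_out(
  increments=[
    [0,0,0.01,0],
    [0,0,0.01,0],
    [0,0,0.01,0],
    [0,0,0.01,0],
    [0,0,0,0],
    [0,0,0,0],
    [0,0,0,0],
    [0,0,0,0],
  ],
)

```text
time: 22.7
ee_pos: [0.6242, 0.0479, 0.1252]
tcp_rot: [[0.994, 0.108, 0.001], [0.108, -0.994, -0.0], [0.0, 0.0, -1.0]]
contact_force: [-7.6, -0.3, 13.2]
gripper_width: 0.591
finger_force: 48.5
```

Seated at the expected height with 13 N. I release, rise and check.

Call:
carry_out(
  increments=[
    [0,0,0,0],
    [0,0,0,0],
    [0,0,0,0],
    [0,0,0,0],
    [0,0,0,0],
    [0,0,0,0],
    [0,0,0,0],
    [0,0,0,0],
  ],
  grip=0.7,
)

```text
time: 23.37
ee_pos: [0.6242, 0.0478, 0.1238]
tcp_rot: [[0.994, 0.107, -0.0], [0.107, -0.994, 0.0], [-0.0, -0.0, -1.0]]
contact_force: [-0.1, 0.2, 0.4]
gripper_width: 0.851
finger_force: 0.0
```

Call:
carry_out(
  increments=[
    [0,0,-0.1,0],
    [0,0,-0.3,0],
    [0,0,-0.4,0],
    [0,0,-0.4,0],
    [0,0,-0.4,0],
    [0,0,-0.4,0],
    [0,0,-0.3,0],
    [0,0,0,0],
  ],
)

```text
time: 24.03
ee_pos: [0.6249, 0.0478, 0.2195]
tcp_rot: [[0.994, 0.107, 0.005], [0.107, -0.994, 0.0], [0.005, 0.0, -1.0]]
contact_force: [0.3, -0.7, -0.0]
gripper_width: 0.85
finger_force: 0.0
```

Run:
```python
from hand import *
w=robot.get_image("wrist");s=robot.get_image("side")
a=cv2.resize(w["color"][60:340,180:460],(400,400),interpolation=cv2.INTER_CUBIC)
b=cv2.resize(s["color"][120:220,265:365],(400,400),interpolation=cv2.INTER_CUBIC)
cv2.imwrite("pics/m10.png",np.hstack([a,b]))
```

```text
(no output)
```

View pics/m10.png

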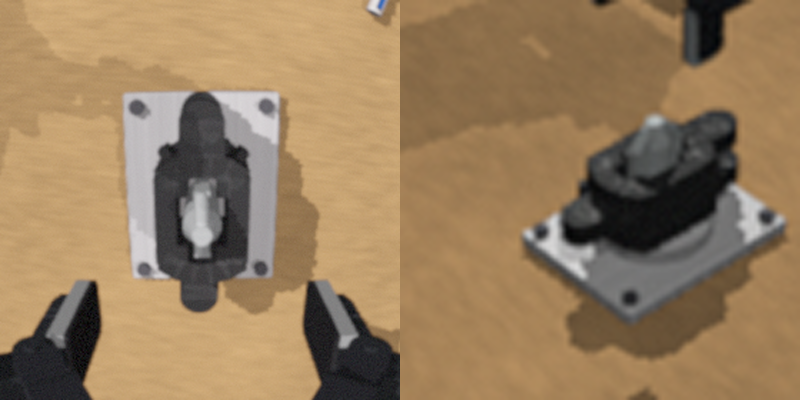

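The stack lies flat. The separator's tab at (200,120) is on the +x side, the disc's tab at (200,295) is opposite, and the gripper is clear. I hand the job in.

```bash
python3 -c "
from bench import robot
print(robot.close_job())"
```

```text
the job is handed in; nothing more can be done
None
```

The job is handed in at about 24 s: the toothed disc is on the hub with its tab opposite the fixed plate's, the separator is on top with its tab opposite the disc's, and both look flat and fully down in the last pictures.

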